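# Close up the rolling pins on the drying mat

## Robot

A 7-joint arm with a two-finger parallel gripper is mounted at the origin on the work surface. World frame = base frame: x ahead of the robot, y to its left, z up, the work surface at z = 0. Lengths are in m, angles in rad, forces in N, time in s.
With the tool pointing down it reaches from about 0.425 to 0.95 m from the base axis. Payload 16.7 kg.
Tool frame: the origin (TCP) lies at the very end of the fingers, on their centre line; the grasp point (between the pads) lies 19 mm behind it (env.grip_depth is the z of the grasp point in the tool frame, in m); z points along the fingers, y is the direction in which the jaws open and shut (so a half turn about z gives the same grasp; the last joint's range is limited). The gripper opens to 94 mm and grips with 3 to 60 N. Pads are 16 mm wide; open, the fingers measure 119 mm over their backs; the gripper's body (75 mm by 177 mm) begins 78 mm behind the grasp point.
Start: joints at [-1.476, 0.426, 0.074, 1.606, -0.034, 1.111, -0.067], TCP at [0.164, 0.655, 0.205] pointing down, gripper open.
Joint ranges: [-2.85, 2.85], [-0.5, 2.14], [-1.23, 1.37], [0.21, 2.46], [-1.02, 4.16], [0.16, 2.05], [-2.73, 2.73]. Speed limits (rad/s): [1.89, 1.89, 2.39, 2.39, 3.01, 3.01, 3.01].

## Interface

Orientations are given as a unit quaternion [w, x, y, z].
In Python, from cell import env gives the robot as it stands. Calls block until the motion is done:
- env.reach(position, orientation): joint-space move of the TCP to a pose.
- env.servo_line(position, speed=0.15, frame=None, max_force=None): straight line of the TCP; frame=None keeps the orientation; speed is the mean speed in m/s. With max_force (N) it stops when the force on the tool has changed by that much, and returns True; else False.
- env.move_j(angles): joint-space move.
- env.command_gripper(opening, squeeze=None): finger opening in m; squeeze is the grip in N (None keeps the last); returns when the fingers have stopped.
- env.sleep(seconds).
- env.inverse_kinematics(position, orientation): joint angles nearest the present ones, or None.
- env.grab_frame(name): name is "scene" or "top" or "wrist"; returns the picture (480x640x3 uint8, red, green, blue); there is no depth.
- env.camera_info(name): a dict with "fx", "fy", "cx", "cy" (pixels), "k1" (the pictures are not rectified: a ray, as slopes to the right and down, at radius r is drawn at 1 + k1 r^2 times it, then the intrinsics apply), "rvec" (rotation vector, rad) and "tvec" (3), from world to camera coordinates, as OpenCV has them. Camera axes: x right, y down, z forward; pixel columns grow to the right and rows downward; lengths in m; the calibration is good to about 2 mm. A picture is of the moment at which its call begins: read the wrist's pose just before it. camera_info takes no time and is no camera call; for the wrist camera it gives the pose at the moment of the call.
A pose or a line that the arm cannot do raises env.PlanningError and nothing moves.
- env.hand_in(): hands the job in, once; it reports no verdict.
Readings, each from a call of its own:
- env.read_time_s(): time.
- env.read_joint_positions(): joint angles.
- env.read_joint_velocities(): joint speeds.
- env.read_joint_torque(): joint torques, N m.
- env.read_eef_pos(): TCP position.
- env.read_tool_rot(): TCP orientation.
- env.read_wrist_force(): force on the tool from outside, world axes, zero at the start.
- env.read_wrist_torque(): the same for the moment, N m.
- env.read_gripper_width(): finger opening in m.
Only numpy, scipy, OpenCV 4.12 (cv2) and the standard library are available. Lean on these libraries where they do the work, as an engineer would, in place of code of your own. Each camera call takes 0.05 s, during which the arm holds its last target.

## Task

Make room on the drying mat: roll the thick, handled rolling pin over the mat towards the slim, straight one by pushing on its top with your fingertips, and stop it when about a finger's width of air (some 20 mm) is left between the two, side by side and not touching. Push only from on top, so that it rolls and stays under control: do not shove it from behind or lift it, do not shift the slim pin, leave everything else where it stands, and take your hand away with the pin lying still on the mat.

Things in the scene. Friction and masses are not known exactly. Their poses are not given: they have to be found in the camera images.
- thick_pin: Thick rolling pin, light beech, 0.4 to 0.75 kg: cylindrical barrel 70 mm in diameter, 190 mm long, with a turned handle (28 mm thick, 65 mm long, turning with it) at each end. It lies on the mat, its top 78 mm above the table. Origin: on its axis at mid length. x runs along the barrel; y and z turn as it rolls. It rolls freely, but let go at slow speed it stops within a few cm.
- thick_end_a (a point): Centre of the barrel's end face at the thick pin's +x end, on its axis, 95 mm from mid length.
- thick_end_b (a point): Centre of the barrel's end face at the thick pin's -x end, on its axis, 95 mm from mid length.
- slim_pin: Slim rolling pin: straight brown wooden cylinder without handles, 44 mm in diameter, 320 mm long, lying on the mat nearly parallel to the thick one, to its left or right, 150 to 280 mm away between axes; rolls easily if touched. Origin: on its axis at mid length, 30 mm above the table; x along the pin. With a gap of 20 mm the two axes are 77 mm apart.
- mat: Black ribbed rubber drying mat, 360 mm (x) by 580 mm (y) and 8 mm thick, lying fast on the steel table; the pins lie across it and roll along its y axis, on top of the ribs, which run along y. Origin: centre of its underside, on the table.
- ramekin: White ceramic ramekin, 68 mm across and 42 mm high, standing on the mat near its +y end. Origin: centre of its underside. Leave it.
- tumbler: Steel tumbler, 72 mm across and 85 mm high, standing upside down on the mat near its -y end. Origin: centre of its underside (the rim). Leave it.
- scrub_brush: White scrubbing brush, 220 mm long, 42 mm wide, lying on the table to the right of the mat. Origin: centre of its underside. Leave it.
- squeeze_bottle: White squeeze bottle with a red cap, 60 mm across, 170 mm high, standing on the table to the left of the mat. Origin: centre of its underside. Leave it.
- mug: White mug, 80 mm across, 90 mm high, on the table to the left of the mat. Origin: centre of its underside. Leave it.
- steel_bowl: Steel bowl, 150 mm across, 60 mm high, on the table to the right of the mat. Origin: centre of its underside. Leave it.

How it is judged:
On the way:
1. the thick pin has rolled (turned at least an eighth of a turn about its axis), not slid (angle between thick_pin's own z axis and vertical above 0.8 rad), for 0.05 s.
At the end, for the whole second after the job is handed in: The thick pin lies at rest on the mat beside the slim one (within 60 mm lengthwise, parallel within 0.17 rad) with a gap of 8 to 32 mm between the barrels at mid length and at least 3 mm at either end of the barrel; the slim pin has shifted less than 8 mm and the other things less than 20 mm (((y of thick_pin in the frame of slim_pin between 0.065 and 0.089 m and y of each of thick_end_a, thick_end_b in the frame of slim_pin above 0.06 m) or (y of thick_pin in the frame of slim_pin between -0.089 and -0.065 m and y of each of thick_end_a, thick_end_b in the frame of slim_pin below -0.06 m)) and angle between the x axis of thick_pin and the x axis of slim_pin, either way round below 0.17 rad and x of thick_pin in the frame of slim_pin between -0.06 and 0.06 m and height (world z) of thick_pin between 0.039 and 0.047 m and height (world z) of slim_pin between 0.026 and 0.034 m and linear speed of each of thick_pin, slim_pin below 0.01 m/s and angular speed of thick_pin below 0.2 rad/s and distance of slim_pin from where it was at the start of the episode below 0.008 m and distance of each of ramekin, tumbler, scrub_brush, squeeze_bottle, mug, steel_bowl from where it was at the start of the episode below 0.02 m); the robot touches nothing.
It fails at once if the thick pin is lifted off the mat (more than 15 mm) (height (world z) of thick_pin above 0.058 m).
It fails at once if a finger touching the thick pin reaches about 15 mm or more below its top (pushing from behind, not from on top) (contact force between the fingers and thick_pin above 0.3 N and height (world z) of the grasp point below 0.082 m).
It fails at once if the slim pin is shifted by 8 mm or more (distance of slim_pin from where it was at the start of the episode above 0.008 m).
It fails at once if any other thing on the mat or table is shifted by 20 mm or more (distance of any of ramekin, tumbler, scrub_brush, squeeze_bottle, mug, steel_bowl from where it was at the start of the episode above 0.02 m).
It also fails if it takes over 54 s, if anything falls off the work surface, if the arm or the gripper's body presses on something with over 40 N, if the wrist force passes 120 N, or if a joint passes its speed limit or range.

## Working session

There is one attempt and no reset: what is moved stays moved. The work goes in short steps, each a Python script; the robot and the scene stay as the last script left them, time stands still between calls to the robot, and variables do not carry over. Pictures are saved under pics/ and viewed, and the job is handed in when it is done.

```bash
ls; mkdir -p pics; python3 - <<'E'
from cell import env
import cv2
for n in("scene","top"):
    im=env.grab_frame(n); cv2.imwrite(f"pics/{n}0.png",im[:,:,::-1]); print(env.camera_info(n))
print(env.grip_depth,env.read_eef_pos(),env.read_tool_rot(),env.read_time_s())
E
```

```text
pics
{'fx': 571.6248456041016, 'fy': 571.6248456041016, 'cx': 323.83475780514016, 'cy': 248.84527783067324, 'k1': 0.016547084733209348, 'rvec': array([ 1.67151867,  2.14767777, -0.61379526]), 'tvec': array([ 0.17968427, -0.41565145,  2.06951127])}
{'fx': 510.6957063413616, 'fy': 510.6957063413616, 'cx': 319.0743735608533, 'cy': 237.30759722434416, 'k1': 0.04162148200784748, 'rvec': array([ 2.178636  , -2.19058534,  0.06260415]), 'tvec': array([-0.0622341 ,  0.56177698,  1.35980339])}
-0.0188 [0.16352722 0.65449152 0.2048516 ] [-1.76470183e-05  1.22104438e-01  9.92517095e-01 -5.66710751e-04] 0.1
```

View pics/top0.png

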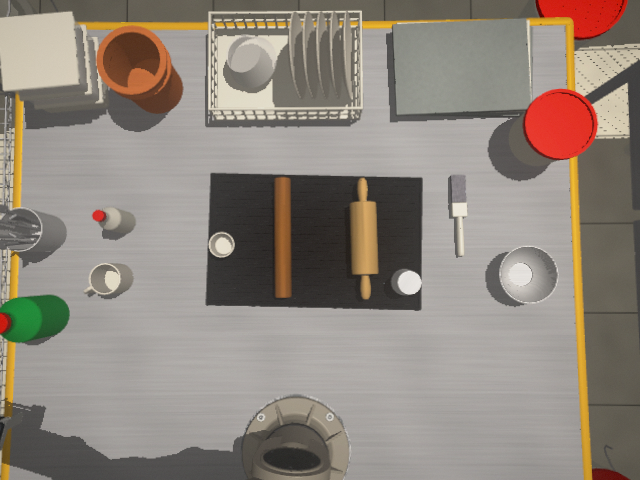

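View pics/scene0.png

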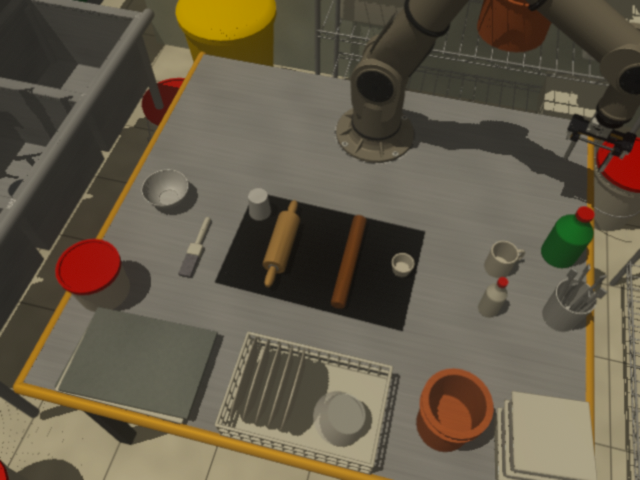

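The slim pin spans (283,178)-(283,297) in the top image. The thick pin's barrel is at about (364,238), and the tumbler is close to its near handle, at (406,282). I'll enlarge this area.

```bash
python3 - <<'E'
import cv2
im=cv2.imread("pics/top0.png")[165:315,255:435]
cv2.imwrite("pics/top0c.png",cv2.resize(im,None,fx=4,fy=4,interpolation=cv2.INTER_CUBIC))
E
```

```text
(no output)
```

View pics/top0c.png

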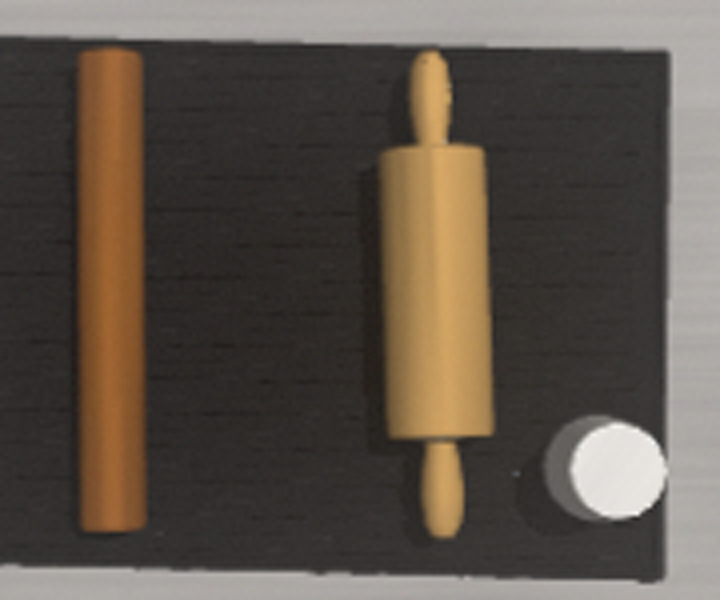

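```bash
cat > h.py <<'E'
import numpy as np, cv2
def ray2z(ci,uv,z):
    R,_=cv2.Rodrigues(ci['rvec']); t=np.array(ci['tvec'])
    K=np.array([[ci['fx'],0,ci['cx']],[0,ci['fy'],ci['cy']],[0,0,1.]])
    p=cv2.undistortPoints(np.array(uv,float).reshape(-1,1,2),K,np.array([ci['k1'],0,0,0.]))[:,0]
    c=-R.T@t; d=np.c_[p,np.ones(len(p))]@R
    return c+d*((z-c[2])/d[:,2])[:,None]
def show(im,x0,x1,y0,y1,f,name):
    cv2.imwrite(name,cv2.resize(im[y0:y1,x0:x1,::-1],None,fx=f,fy=f,interpolation=cv2.INTER_CUBIC))
E
python3 - <<'E'
from h import *; from cell import env
ci=env.camera_info("top")
c=lambda u,v:(255+(u+.5)/4-.5,165+(v+.5)/4-.5)
s=ray2z(ci,[c(110.5,50),c(113,528)],.03); t=ray2z(ci,[c(432.5,147),c(441,437)],.043); h=ray2z(ci,[c(430,52),c(443,538)],.043)
tb=ray2z(ci,[c(618,470)],.085)
print(s,t,h,tb,ci and -cv2.Rodrigues(ci['rvec'])[0].T@ci['tvec'])
E
```

```text
[[0.72371851 0.03298077 0.03      ]
 [0.40345022 0.03149321 0.03      ]] [[ 0.65484317 -0.1820822   0.043     ]
 [ 0.46261388 -0.18560155  0.043     ]] [[ 0.71853875 -0.18106199  0.043     ]
 [ 0.39656395 -0.18613569  0.043     ]] [[ 0.44148379 -0.29433702  0.085     ]] [ 0.47187301 -0.07570417  1.39288781]
```

```bash
cat >> h.py <<'E'
from cell import env
Q=np.array([0,np.sin(.0075),np.cos(.0075),0]) 
XM=.558
def stroke(py,d0=-.013,d1=.013,speed=.08,F=5):
    # pin axis at py; hand goes from py+d0; pin moves d1-d0, hand twice
    y0=py+d0
    env.servo_line([XM,y0,.088],speed=.2)
    hit=env.servo_line([XM,y0,.074],speed=.025,max_force=F)
    p=env.read_eef_pos(); f=env.read_wrist_force()
    y1=y0+2*(d1-d0)
    zt=p[2]-.0005
    env.servo_line([XM,y1,zt],speed=speed)
    f2=env.read_wrist_force(); p2=env.read_eef_pos()
    env.sleep(.15)
    env.servo_line([XM,y1,.09],speed=.1)
    print(hit,p.round(4),f.round(1),p2.round(4),f2.round(1),round(env.read_time_s(),2))
E
python3 - <<'E'
from h import *
q=[0,0,1,0]
env.command_gripper(.008)
env.reach([XM,-.197,.14],q)
print(env.read_time_s(),env.read_gripper_width(),env.read_eef_pos())
stroke(-.184,-.012,.008)
im=env.grab_frame("top"); show(im,225,435,145,315,3.5,"pics/t1.png")
show(env.grab_frame("wrist"),0,640,0,480,1,"pics/w1.png")
E
```

```text
4.7333 0.008141404210829577 [ 0.55827879 -0.19636683  0.13992445]
True [ 0.5585 -0.1965  0.0775] [-1.4 -1.3  8.6] [ 0.558  -0.1562  0.0779] [-8.   1.3 21.9] 6.69
```

View pics/t1.png

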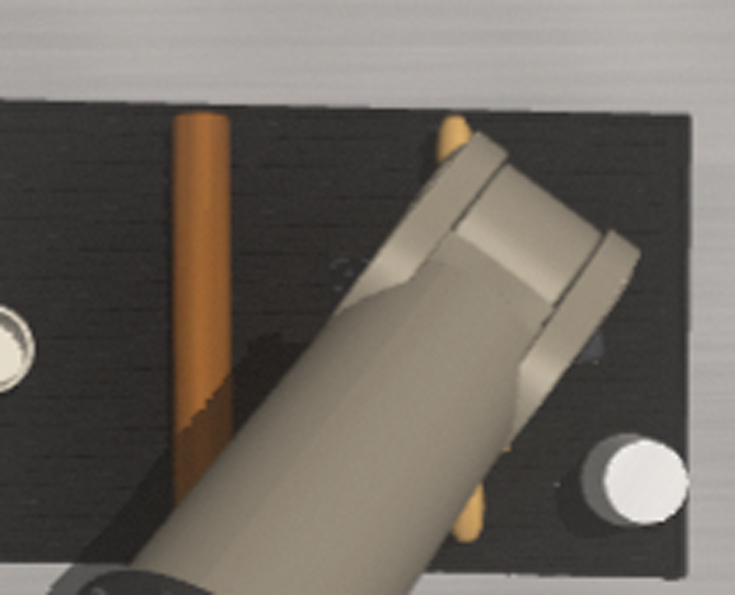

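View pics/w1.png

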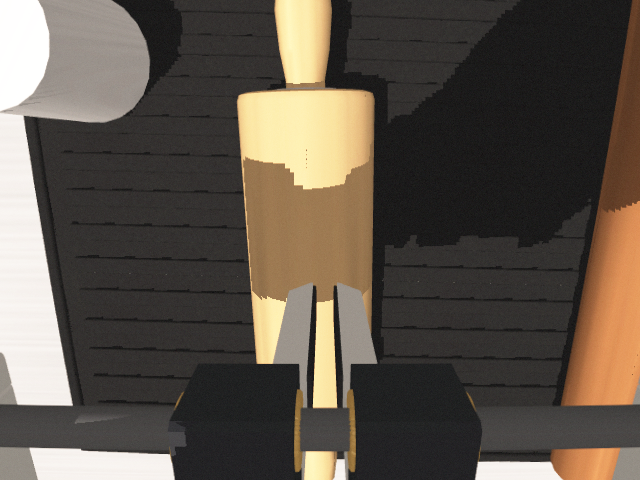

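Rolling works. The handles are now at (455,125) and (468,530) in the crop. The near end still trails slightly, and the wrist view shows the fingertips centred on top of the barrel.

```bash
python3 - <<'E'
from h import *
ci=env.camera_info("top"); c=lambda u,v:(225+(u+.5)/3.5-.5,145+(v+.5)/3.5-.5)
print(ray2z(ci,[c(455,125),c(468.5,530)],.043))
ci=env.camera_info("wrist")
print(ray2z(ci,[(306,96),(308,240),(310.5,290)],.06),env.read_time_s())
E
```

```text
[[ 0.71134278 -0.16107449  0.043     ]
 [ 0.40459662 -0.16820418  0.043     ]]
[[ 0.46578863 -0.16449399  0.06      ]
 [ 0.53706774 -0.16425237  0.06      ]
 [ 0.56527343 -0.16319698  0.06      ]] 6.7917
```

```bash
sed -i 's/zt=p\[2\]-.0005/zt=p[2]/' h.py; python3 - <<'E'
from h import *
for k in range(2):
    stroke(-.1643+.023*k,-.012,.011)
im=env.grab_frame("top"); show(im,225,435,145,315,3.5,"pics/t2.png")
show(env.grab_frame("wrist"),0,640,0,480,1,"pics/w2.png")
E
```

```text
True [ 0.5582 -0.1764  0.0776] [-1.  -0.7  9. ] [ 0.5576 -0.1299  0.0776] [-7.3  0.3 14.9] 8.64
True [ 0.5581 -0.1533  0.0775] [-0.8 -0.8  8.3] [ 0.5576 -0.1068  0.0776] [-6.2  1.2 15.6] 10.51
```

View pics/t2.png

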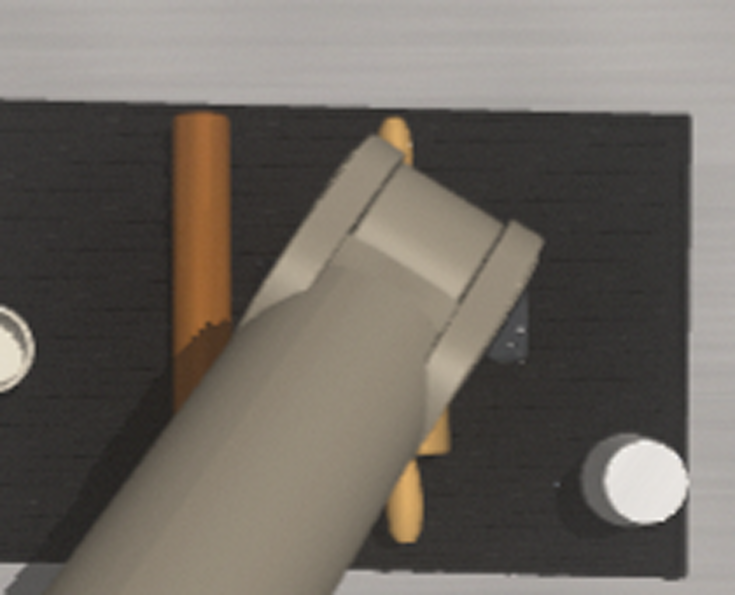

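View pics/w2.png

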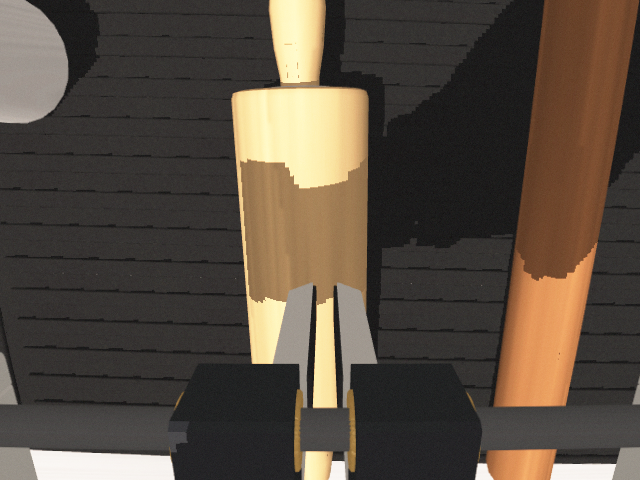

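The handles are now at (397,125) and (404.5,535) in the crop. The pin is still nearly parallel to the slim one, and the fingers sit on its top.

```bash
python3 - <<'E'
from h import *
ci=env.camera_info("top"); c=lambda u,v:(225+(u+.5)/3.5-.5,145+(v+.5)/3.5-.5)
print(ray2z(ci,[c(397,125),c(404.5,535)],.043))
print(ray2z(env.camera_info("wrist"),[(300.5,96),(305,240)],.06))
for k in range(2):
    stroke(-.1183+.023*k,-.012,.011)
im=env.grab_frame("top"); show(im,225,435,145,315,3.5,"pics/t3.png")
show(env.grab_frame("wrist"),0,640,0,480,1,"pics/w3.png")
E
```

```text
[[ 0.71165695 -0.11693387  0.043     ]
 [ 0.40107349 -0.12018751  0.043     ]]
[[ 0.46577515 -0.11844058  0.06      ]
 [ 0.53705802 -0.11708676  0.06      ]]
True [ 0.5582 -0.1303  0.0775] [-1.5 -2.1  9.2] [ 0.5576 -0.0837  0.0776] [-6.1  1.2 15.9] 12.47
True [ 0.5581 -0.1073  0.0775] [-1.1 -0.4 10.2] [ 0.5576 -0.0608  0.0776] [-7.1  0.9 16.9] 14.34
```

View pics/t3.png

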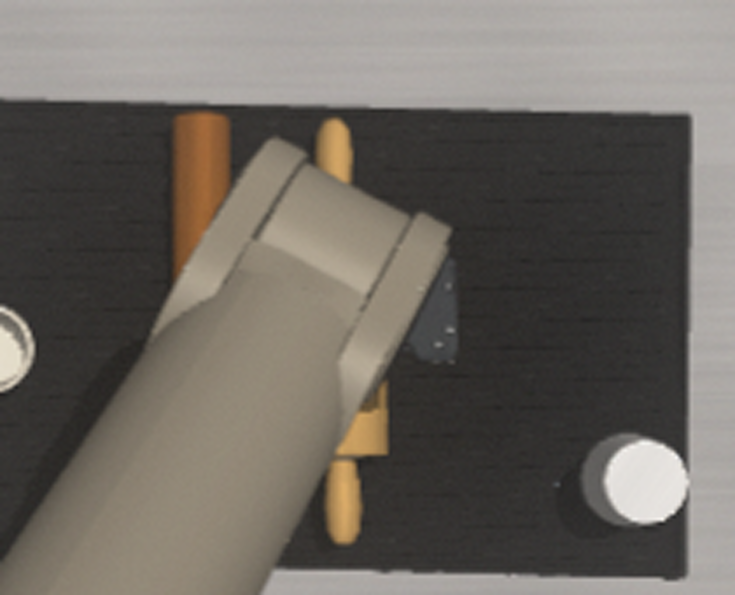

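View pics/w3.png

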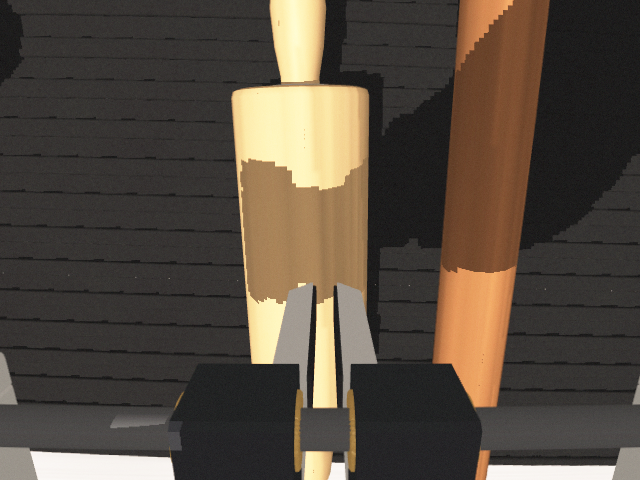

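The handles are at (335.5,125) and (343.5,535) in the crop. The slim pin hasn't moved: (202,115) at its far end. I expect the thick pin at y≈-0.072, so I'll do two short strokes for the rest.

```bash
python3 - <<'E'
from h import *
ci=env.camera_info("top"); c=lambda u,v:(225+(u+.5)/3.5-.5,145+(v+.5)/3.5-.5)
print(ray2z(ci,[c(335.5,125),c(343.5,535)],.043))
print(ray2z(env.camera_info("wrist"),[(300.5,96),(305,240)],.06))
stroke(-.0723,-.008,.006,speed=.06)
stroke(-.0583,-.008,.0055,speed=.05)
env.servo_line([XM,-.06,.25],speed=.2)
env.reach([.45,.40,.3],[0,0,1,0])
im=env.grab_frame("top"); show(im,225,435,145,315,3.5,"pics/t4.png")
print(env.read_time_s())
E
```

```text
[[ 0.71197573 -0.07009022  0.043     ]
 [ 0.40128233 -0.07441897  0.043     ]]
[[ 0.46573556 -0.0725302   0.06      ]
 [ 0.53702531 -0.07111512  0.06      ]]
True [ 0.5582 -0.0802  0.078 ] [-1.5 -0.4 12.5] [ 0.5578 -0.052   0.0781] [-5.3  0.5 13.8] 16.16
True [ 0.5582 -0.0662  0.078 ] [-2.1 -0.4 11.5] [ 0.5578 -0.0391  0.0781] [-4.5 -0.7 14.2] 17.95
20.6917
```

View pics/t4.png

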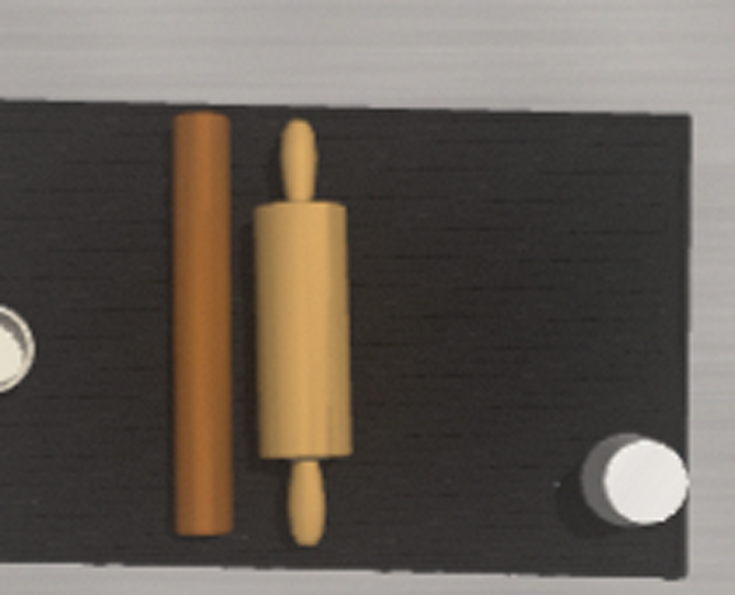

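The view is clear now. The barrel runs from 254..346 at row 206 to 260..352 at row 458. The slim pin spans 174..229 at row 118 and 175..232 at row 533.

```bash
python3 - <<'E'
from h import *
ci=env.camera_info("top"); c=lambda u,v:(225+(u+.5)/3.5-.5,145+(v+.5)/3.5-.5)
t=ray2z(ci,[c(300,206),c(306,458)],.043); s=ray2z(ci,[c(201.5,118),c(203.5,533)],.03)
print(t,t.mean(0),s,s.mean(0),"sep",s.mean(0)[1]-t.mean(0)[1])
E
```

```text
[[ 0.65005839 -0.04277463  0.043     ]
 [ 0.45903008 -0.04651086  0.043     ]] [ 0.55454423 -0.04464275  0.043     ] [[0.72037058 0.0330811  0.03      ]
 [0.40265117 0.03173012 0.03      ]] [0.56151088 0.03240561 0.03      ] sep 0.07704835183940598
```

```bash
python3 - <<'E'
from cell import env
env.hand_in(); print(env.read_time_s())
E
```

```text
the job is handed in; nothing more can be done
the job is handed in; nothing more can be done
```

I rolled the thick pin about 139 mm towards the slim one and handed the job in at about 21 s of the 54 s allowed. It took seven short strokes with the nearly closed fingertips on top of the barrel. The fingertips stayed at about 78 mm, the height of the pin's top, and the logged wrist forces stayed below about 25 N. I then raised the hand and moved it clear.

In the last top picture, taken after the hand was clear:
- **Gap:** the axes are 77.0 mm apart, which leaves about 20 mm of air.
- **Alignment:** the pins are parallel within about 0.02 rad and offset about 7 mm lengthwise.
- **Slim pin:** it is within 1 mm of its starting position across and about 2 mm lengthwise, which is within reading error.
- **Other things:** the tumbler shows no movement. I did not measure the ramekin, or the things off the mat, again afterwards.
- **At rest:** I took only one picture with the hand clear, so I did not check with a second one that the pin was still.

No check failed or disagreed, and the hand-in gave no verdict.

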